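# Rack core tubes heavy end down

## Task

Two closed core-sample tubes look the same at both ends, but each is heavy at one end. Lift each clear of the table by its yellow swivel handle and let it tip, to find its heavy end, then lay it on the sloping rack, one tube to a lane, on both rails, heavy end down and slid right down against the stop. Set the tubes down gently, without dropping them, let go of them, and leave the loose pottery alone.

Things in the scene. Friction and masses are not known exactly. Their poses are not given: they have to be found in the camera images.
- tube_a: One of two identical closed core-sample tubes. Square section: grey body 110 mm long, 34x34 mm, a black cap 20 mm long, 37x37 mm, at each end (150 mm overall). About 0.22 kg, centre of mass about 28 mm from mid-length towards the heavy cap; which cap is heavy cannot be seen and differs from tube to tube. Origin at the centre of its underside as it lies; axes as its mid point.
- tube_a_mid (a point): Centre of this tube, 18.5 mm above the table as it lies; x along its length, y across it (the handle's pivot line), z out of the side from which the handle stands up.
- tube_a_grip (a point): Centre of the yellow tab of this tube's swivel handle, 50 mm above the tube's centre: 30 mm along the tube, 10 mm thick across it (pinch here), 42 mm high. A steel yoke 44 mm wide joins it to pivots on the tube's sides at mid-length; the yoke's top is 30 mm above the tube's centre. Axes as the tube's at joint 0.
- tube_a_handle (a joint): Angle of the swivel handle, rad: 0 = tab square to the tube (so at the start), range -0.38 to 0.38, slight friction. When the tube hangs from a tab held upright it tips to the end of this range: positive when its +x end hangs low, negative when its -x end does.
- tube_b: One of two identical closed core-sample tubes. Square section: grey body 110 mm long, 34x34 mm, a black cap 20 mm long, 37x37 mm, at each end (150 mm overall). About 0.22 kg, centre of mass about 28 mm from mid-length towards the heavy cap; which cap is heavy cannot be seen and differs from tube to tube. Origin at the centre of its underside as it lies; axes as its mid point.
- tube_b_mid (a point): Centre of this tube, 18.5 mm above the table as it lies; x along its length, y across it (the handle's pivot line), z out of the side from which the handle stands up.
- tube_b_grip (a point): Centre of the yellow tab of this tube's swivel handle, 50 mm above the tube's centre: 30 mm along the tube, 10 mm thick across it (pinch here), 42 mm high. A steel yoke 44 mm wide joins it to pivots on the tube's sides at mid-length; the yoke's top is 30 mm above the tube's centre. Axes as the tube's at joint 0.
- tube_b_handle (a joint): Angle of the swivel handle, rad: 0 = tab square to the tube (so at the start), range -0.38 to 0.38, slight friction. When the tube hangs from a tab held upright it tips to the end of this range: positive when its +x end hangs low, negative when its -x end does.
- rack: Fixed sloping rack: plywood base 170 x 150 x 12 mm, two steel cross rails, a wooden stop board along its low edge, two lanes side by side. Origin at the centre of its underside; x uphill (the low end and stop are at -x), y across the lanes, z up. Slope 0.26 rad. (Elsewhere a green cabinet, 0.2 m high, fills x 0.58 to 0.81, y 0.20 to 0.45 m: keep clear.)
- low_rail: Lower cross rail of the rack (dark steel, 12 mm diameter), 40 mm downhill of the lane centres. Frame as the rack's (not at the rail itself).
- high_rail: Upper cross rail of the rack, like the lower, 40 mm uphill of the lane centres. Frame as the rack's.
- lane_left (a point): Where the centre of a tube is when it lies in this lane on both rails with its low cap touching the stop (75 mm above the table, at y = +40 mm in the rack's frame). x up the slope along the lane, y across, z square to the slope. Steel guide pins stand beside the lane at both rails, leaving 44 mm between them, up to about level with the tube's centre line.
- lane_right (a point): Where the centre of a tube is when it lies in this lane on both rails with its low cap touching the stop (75 mm above the table, at y = -40 mm in the rack's frame). x up the slope along the lane, y across, z square to the slope. Steel guide pins stand beside the lane at both rails, leaving 44 mm between them, up to about level with the tube's centre line.
- neck_ring: Bystander, to be left alone: short buff pottery neck, 48x48x33 mm; origin at the centre of its underside.
- buff: Bystander, to be left alone: buff pottery block, 63x57x24 mm; origin at the centre of its underside.
- neck_tall: Bystander, to be left alone: taller buff pottery neck, 37x38x50 mm; origin at the centre of its underside.
Not all that is in view belongs to the job. There is more than one size of the rack; the one meant has the size given above.

How it is judged:
By the outcome, as a careful person would: the job done as asked, in the order asked, and still so for the second after the job is handed in, with the robot touching nothing.
It also fails if it takes over 72 s, if anything falls off the work surface, if the arm or the gripper's body presses on something with over 40 N, if the wrist force passes 120 N, or if a joint passes its speed limit or range.

## Robot

A 6-joint arm with a two-finger parallel gripper is mounted at the origin on the work surface; the furniture and walls round the work are solid. World frame = base frame: x ahead of the robot, y to its left, z up, the work surface at z = 0. Lengths are in m, angles in rad, forces in N, time in s.
With the tool pointing down it reaches from about 0.425 to 0.95 m from the base axis. Payload 3.5 kg.
Tool frame: the origin (TCP) lies midway between the tips of the shut fingers; the grasp point (between the pads) lies 19 mm behind it; z points along the fingers, x is the direction in which the jaws open and shut, and the axes are right-handed (so a half turn about z gives the same grasp; the last joint's range is limited). The gripper opens to 85 mm and grips with 20 to 120 N. Pads are 22 mm wide; open, the fingers measure 114 mm over their backs; the gripper's body (76 mm by 85 mm) begins 54 mm behind the grasp point. The pads swing forward as they close: fully open they stand 13 mm farther back than shut.
Start: joints at [1.087, 0.286, 1.577, -0, 1.279, -0.15], TCP at [0.221, 0.638, 0.231] pointing down, gripper open.
Joint ranges: [-2.77, 2.77], [-0.9, 2.22], [0.21, 2.48], [-1.53, 4.67], [0.24, 2.81], [-2.84, 2.84]. Speed limits (rad/s): [2.79, 2.79, 3.14, 3.14, 3.14, 3.14].

## Interface

Orientations are given as a unit quaternion [w, x, y, z].
In Python, from bench import r gives the robot as it stands.
- The arm moves only by the tool apply_moves, never from a script. Its arguments are lists of equal length, an entry for each row: "translation": the shift along the tool's x, y, z in m, a list of three; "yaw": the turn about the tool's z in rad. A call has 1 to 12 rows; each row is the pose to reach, as a shift and turn from the pose commanded when the call began, along the tool's axes at that moment; what a row does not reach only later rows make up. A row lasts 1/10 s, in which the tool goes at most 50 mm and 8.59 degrees, less where a joint would pass 70% of its speed; a pose out of reach is approached as far as the arm can. A call with a gripper value outside its range is refused whole. "hand" is the closure, from 0 (fully open) to 1 (shut), set as the call begins (left out, the last holds). The fingers move at their own pace and stop on an object; the grip force is fixed at half the most. Time passes only in rows, so rows that repeat a pose let the fingers close. It gives the time, the measured TCP pose, the force and the opening at its end, in the units of the state.
- r.get_state(): the state, without advancing time (a new reading comes with each control period).
- r.camera(name): name is "scene" or "top" or "wrist"; returns the picture (420x560x3 uint8, red, green, blue); there is no depth.
- r.calibration(name): a dict with "vfov" (degrees; the focal length in pixels is half the picture's height over the tangent of half this angle, whatever the lens; pixels are square), "cx", "cy" (the principal point, pixels), "view" (4x4, takes a point from world to camera coordinates). Camera axes: x right, y down, z forward; pixel columns grow to the right and rows downward; lengths in m; the calibration is good to about 2 mm. A picture is of the moment at which its call begins: read the wrist's pose just before it. calibration takes no time and is no camera call; for the wrist camera it gives the pose at the moment of the call.
- r.job_done(): hands the job in, once; it reports no verdict.
The state is a dict: "clock": time; "q": joint angles; "qvel": joint speeds; "joint_efforts": joint torques, N m; "ee_pos": TCP position; "tcp_rot": TCP orientation; "ft_force": force on the tool from outside, world axes, zero at the start; "moment": the same for the moment, N m; "finger_gap": finger opening in m.
Only numpy, scipy, OpenCV 4.12 (cv2) and the standard library are available. Lean on these libraries where they do the work, as an engineer would, in place of code of your own. Each camera call takes 0.05 s, during which the arm holds its last target. There are 200 camera calls.

## Working session

There is one attempt and no reset: what is moved stays moved. The work goes in short steps, Python scripts to look and compute and a tool call to move; the robot and the scene stay as the last step left them, time stands still between calls to the robot, and variables do not carry over. Pictures are saved under pics/ and viewed, about 8 in all and at most 12, crops included, and the job is handed in when it is done.

Besides the shell and the picture viewer there is one more tool, called after "Call:" as name(argument=value, ...), one argument or row to a line, values as JSON. apply_moves: Moves the arm, as the interface text tells. Its arguments: {"type":"object","properties":{"translation":{"type":"array"},"yaw":{"type":"array"},"hand":{"type":"number"}},"required":["translation","yaw"]}

```bash
mkdir -p pics; ls
python3 - <<'E'
from bench import r
import cv2,numpy as np
np.set_printoptions(precision=4,suppress=True)
for n in("scene","top"):
    im=r.camera(n); cv2.imwrite(f"pics/{n}0.png",im[:,:,::-1]); c=r.calibration(n); print(n,c)
print(r.get_state())
E
```

```text
pics
scene {'vfov': 53.04253358452304, 'cx': 280.13231169193887, 'cy': 211.83596447541328, 'view': array([[ 0.8373, -0.5466, -0.016 , -0.4437],
       [-0.3131, -0.4553, -0.8334,  0.2264],
       [ 0.4482,  0.7028, -0.5524,  0.6755],
       [ 0.    ,  0.    ,  0.    ,  1.    ]])}
top {'vfov': 45.851708045815194, 'cx': 271.12033523044533, 'cy': 206.21834752711283, 'view': array([[-0.0247, -0.9996, -0.0138,  0.0028],
       [-0.9847,  0.0267, -0.1724,  0.521 ],
       [ 0.1727,  0.0093, -0.9849,  1.1243],
       [ 0.    ,  0.    ,  0.    ,  1.    ]])}
{'clock': 0.1, 'q': array([ 1.087 ,  0.2871,  1.578 ,  0.    ,  1.2787, -0.15  ]), 'qvel': array([-0.0002, -0.0024, -0.0027,  0.0003, -0.0002, -0.001 ]), 'joint_efforts': array([  0.0012, -40.7297, -29.37  ,  -0.0001,   0.0034,  -0.    ]), 'ee_pos': array([0.2208, 0.6372, 0.2301]), 'tcp_rot': array([ 0.0005,  0.8147,  0.5798, -0.001 ]), 'ft_force': array([-0.0062, -0.9051, -0.7201]), 'moment': array([-0.0052,  0.0226,  0.007 ]), 'finger_gap': 0.08560940340485605}
```

View pics/scene0.png

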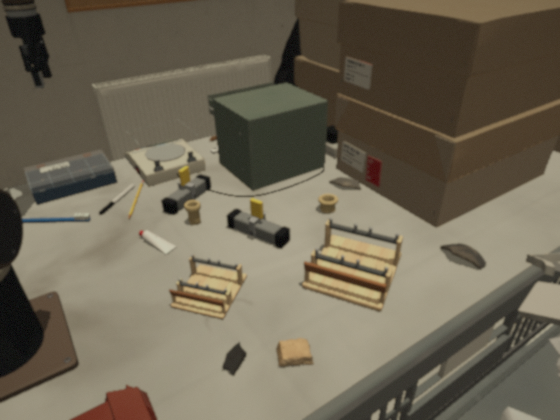

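View pics/top0.png

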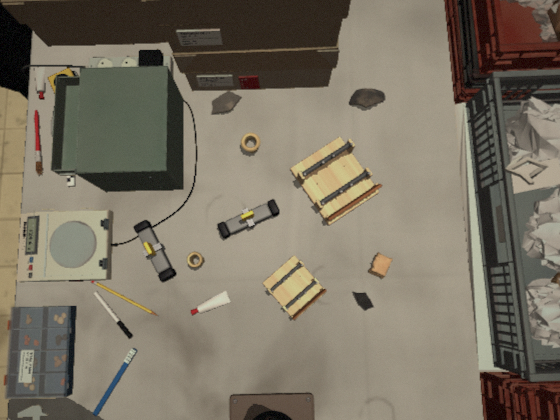

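The scene shows tubes at about (188,193) and (257,227), and racks at (352,262) large and (208,286) small. In the top view the tubes are at (249,218) and (155,250), and the racks at (336,180) and (295,288). I'll measure the racks' sizes and look closely.

```bash
cat > h.py <<'E'
import numpy as np,cv2
from bench import r
np.set_printoptions(precision=4,suppress=True)
def K(c):
    f=210/np.tan(np.radians(c["vfov"]/2)); return f
def unproj(name,uv,z,c=None):
    c=c or r.calibration(name); f=K(c); V=np.array(c["view"])
    d=np.array([(uv[0]-c["cx"])/f,(uv[1]-c["cy"])/f,1.]); R=V[:3,:3]; o=-R.T@V[:3,3]; d=R.T@d
    return o+d*(z-o[2])/d[2]
def proj(name,P,c=None):
    c=c or r.calibration(name); V=np.array(c["view"]); p=V[:3,:3]@np.asarray(P)+V[:3,3]; f=K(c)
    return np.array([c["cx"]+f*p[0]/p[2],c["cy"]+f*p[1]/p[2]])
E
python3 - <<'E'
from h import *
im=cv2.imread("pics/top0.png")
a=cv2.resize(im[120:240,280:400],None,fx=5,fy=5,interpolation=cv2.INTER_CUBIC)
cv2.imwrite("pics/rackc.png",a)
b=cv2.resize(im[185:295,125:290],None,fx=4.8,fy=4.8,interpolation=cv2.INTER_CUBIC)
cv2.imwrite("pics/tubec.png",b)
for n,uv in dict(big1=(291,172),big2=(350,138),big3=(382,187),big4=(332,222),s1=(264,284),s2=(295,257),s3=(326,289),s4=(293,318)).items(): print(n,unproj("top",uv,.012))
E
```

```text
big1 [ 0.6106 -0.0612  0.012 ]
big2 [ 0.693 -0.21   0.012]
big3 [ 0.5669 -0.2812  0.012 ]
big4 [ 0.4843 -0.1558  0.012 ]
s1 [0.341 0.011 0.012]
s2 [ 0.4026 -0.0641  0.012 ]
s3 [ 0.3257 -0.1345  0.012 ]
s4 [ 0.261  -0.0548  0.012 ]
```

View pics/rackc.png

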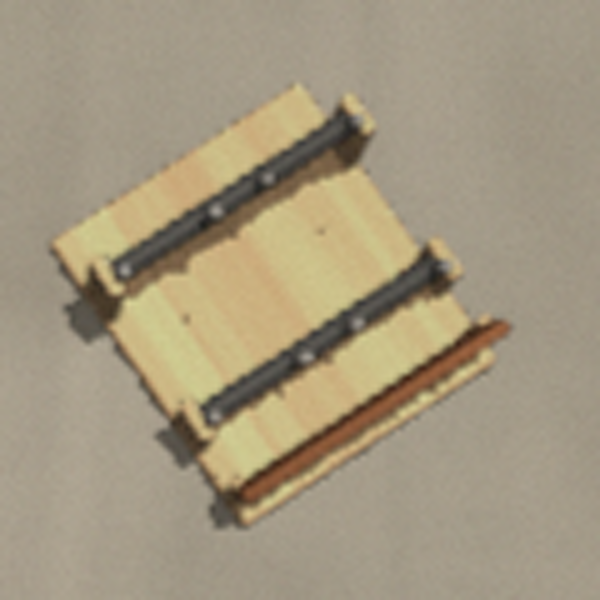

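View pics/tubec.png

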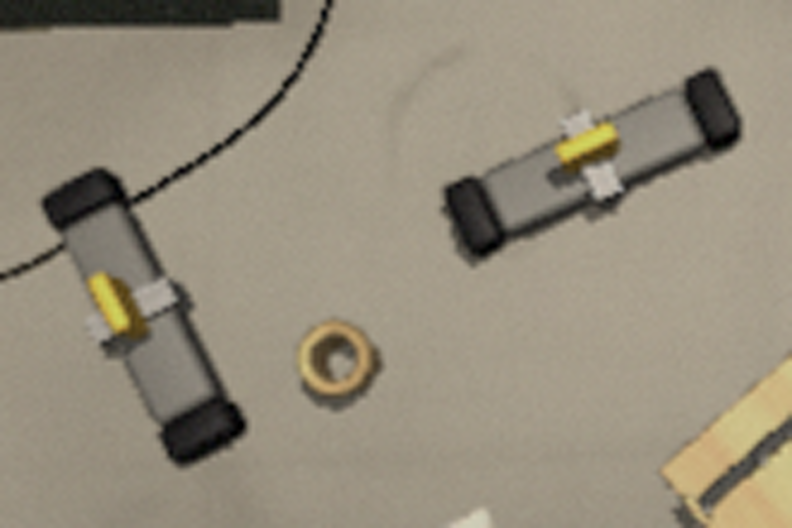

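The big rack measures about 0.145 x 0.17 m and is the right one; the small one is about 0.10 m. The rack crop shows rails with pins and the red stop at the lower right. The tube crop shows both tabs: yellow at crop (587,143) and (115,303).

```bash
cat >> h.py <<'E'
from scipy.optimize import least_squares
from scipy.spatial.transform import Rotation as Ro
def rack_pts(p,L):
    c,s=np.cos(p[2]),np.sin(p[2]); L=np.asarray(L,float)
    return np.c_[p[0]+c*L[:,0]-s*L[:,1],p[1]+s*L[:,0]+c*L[:,1],L[:,2]]
def tool():
    s=r.get_state(); q=s["tcp_rot"]; R=Ro.from_quat([q[1],q[2],q[3],q[0]]).as_matrix(); return s,np.array(s["ee_pos"]),R
def plan(target,tx):
    """shift in tool axes and yaw to bring the TCP to target, jaw axis to world angle tx (mod pi)"""
    s,p,R=tool(); d=R.T@(np.asarray(target)-p); cur=np.arctan2(R[1,0],R[0,0])
    w=(tx-cur+np.pi/2)%np.pi-np.pi/2     # world turn; tool z down -> yaw=-w
    print("shift",d,"yaw",-w,"alt",-w+np.pi*np.sign(w),"q6",s["q"][5],"pos",p,"xang",cur,"tilt",R[:,2])
E
python3 - <<'E'
from h import *
U=lambda x,y:(280+(x+.5)/5-.5,120+(y+.5)/5-.5)
pix=[U(52,245),U(298,85),U(243,523),U(493,357)]
# uphill = toward upper-left/top; y left of uphill
def f(p): 
    return (np.array([proj("top",q) for q in rack_pts(p[:3],[(.085,p[3]*0+.075,.012),(.085,-.075,.012),(-.085,.075,.012),(-.085,-.075,.012)])])-pix).ravel()
s=least_squares(f,[.59,-.18,.5,0]); print("A",s.x,s.fun)
s=least_squares(lambda p:(np.array([proj("top",q) for q in rack_pts(p[:3],[(.075,.085,.012),(.075,-.085,.012),(-.075,.085,.012),(-.075,-.085,.012)])])-pix).ravel(),[.59,-.18,.5]); print("B",s.x,s.fun)
p=s.x if 0 else None
T=lambda x,y:(125+(x+.5)/4.8-.5,185+(y+.5)/4.8-.5)
for n,a,b,t in(("far",T(475,215),T(713,108),T(587,140)),("left",T(83,192),T(205,425),T(108,303))):
    A,B=unproj("top",a,.032),unproj("top",b,.032); print(n,"mid",(A+B)/2,"len",np.linalg.norm(A-B),"ang",np.arctan2(*(B-A)[1::-1]),"tab",unproj("top",t,.0895))
E
```

```text
A [ 0.5884 -0.165   0.5592  0.    ] [-1.0851 -0.5279 -0.0242 -1.0914  0.0837  1.0811  1.0068  0.4268]
B [ 0.5882 -0.1653  0.5634] [-2.1072  5.2112  5.5393 -0.0116 -5.3923  0.0323  2.1053 -5.2868]
far mid [0.4958 0.044  0.032 ] len 0.1289047696301404 ang -1.1695058237197062 tab [0.4973 0.0441 0.0895]
left mid [0.4293 0.2666 0.032 ] len 0.13145410955402487 ang -2.6515993168659544 tab [0.4263 0.269  0.0895]
```

Run:
```python
from h import *
plan([.428,.268,.2],.49+np.pi/2)
```

```text
shift [-0.2809  0.3167  0.0306] yaw -0.8237962734625368 alt 2.3177963801272563 q6 -0.15002588092100344 pos [0.2208 0.6372 0.2301] xang 1.2370000533323602 tilt [-0.001  -0.0019 -1.    ]
```

Call:
apply_moves(
  translation=[
    [-0.03, 0.03, 0],
    [-0.06, 0.07, 0],
    [-0.09, 0.1, 0],
    [-0.12, 0.14, 0],
    [-0.15, 0.17, 0.01],
    [-0.18, 0.205, 0.01],
    [-0.21, 0.24, 0.02],
    [-0.24, 0.275, 0.02],
    [-0.265, 0.3, 0.03],
    [-0.281, 0.317, 0.03],
    [-0.281, 0.317, 0.03],
    [-0.281, 0.317, 0.03],
  ],
  yaw=[-0.08, -0.16, -0.25, -0.33, -0.42, -0.5, -0.58, -0.67, -0.75, -0.82, -0.82, -0.82],
  hand=0,
)

```text
clock: 1.3
ee_pos: [0.4285, 0.2682, 0.2011]
tcp_rot: [-0.0, 0.517, 0.856, -0.0]
ft_force: [-0.2, 0.1, 0.4]
finger_gap: 0.0859
```

Run:
```python
from h import *
plan([.428,.268,.2],.49+np.pi/2)
c=r.calibration("wrist");im=r.camera("wrist")[:,:,::-1];cv2.imwrite("pics/w1.png",im);np.save("w1.npy",c,allow_pickle=True)
print(c["vfov"],-np.array(c["view"])[:3,:3].T@np.array(c["view"])[:3,3]); print(proj("wrist",[.428,.268,.0895],c))
```

```text
shift [ 0.     -0.0005  0.0011] yaw -0.006110891514251371 alt 3.1354817620755417 q6 -1.6967688130513792 pos [0.4285 0.2682 0.2011] xang 2.0546854352806454 tilt [-0.0007  0.0003 -1.    ]
68.09836061432999 [0.3541 0.2286 0.3437]
[279.1097 209.6319]
```

View pics/w1.png

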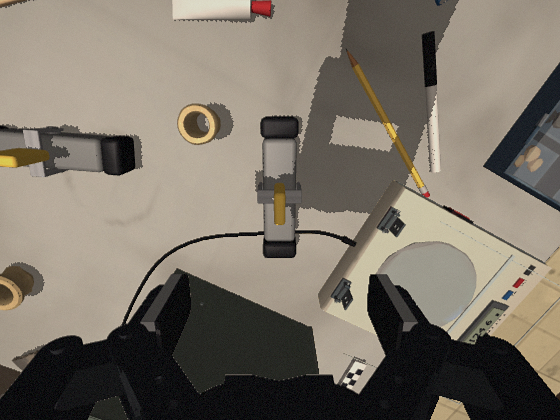

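Wrist view: the tab (280,205), yoke (280,193) and tube are upright in the image on column 280. This matches the predicted tab top at (279,210), so I descend.

Call:
apply_moves(
  translation=[
    [0, 0, 0.04],
    [0, 0, 0.08],
    [0, 0, 0.11],
    [0, 0, 0.13],
    [0, 0, 0.14],
    [0, 0, 0.145],
    [0, 0, 0.145],
  ],
  yaw=[0, 0, 0, 0, 0, 0, 0],
)

```text
clock: 2.05
ee_pos: [0.4285, 0.269, 0.0565]
tcp_rot: [0.0, 0.516, 0.857, 0.0]
ft_force: [0.3, 0.8, -0.3]
finger_gap: 0.0854
```

Call:
apply_moves(
  translation=[
    [0, 0, 0],
    [0, 0, 0],
    [0, 0, 0],
    [0, 0, 0],
    [0, 0, 0],
    [0, 0, 0],
    [0, 0, 0],
    [0, 0, 0],
  ],
  yaw=[0, 0, 0, 0, 0, 0, 0, 0],
  hand=1,
)

```text
clock: 2.85
ee_pos: [0.4287, 0.2685, 0.0567]
tcp_rot: [0.0, 0.516, 0.857, 0.0]
ft_force: [-0.4, -0.2, 1.7]
finger_gap: 0.0095
```

Call:
apply_moves(
  translation=[
    [0, 0, -0.01],
    [0, 0, -0.03],
    [0, 0, -0.05],
    [0, 0, -0.07],
    [0, 0, -0.09],
    [0, 0, -0.11],
    [0, 0, -0.13],
    [0, 0, -0.15],
    [0, 0, -0.15],
    [0, 0, -0.15],
  ],
  yaw=[0, 0, 0, 0, 0, 0, 0, 0, 0, 0],
)

```text
clock: 3.85
ee_pos: [0.4282, 0.2683, 0.2059]
tcp_rot: [-0.0, 0.516, 0.857, -0.0]
ft_force: [0.1, -1.0, -3.1]
finger_gap: 0.0093
```

Run:
```python
from h import *
s,p,R=tool();print(p,s["moment"],R)
c=r.calibration("wrist");w=r.camera("wrist")[:,:,::-1];sc=r.camera("scene")[:,:,::-1]
cv2.imwrite("pics/w2.png",np.hstack([w[60:420,140:420],cv2.resize(sc[80:260,120:320],None,fx=2,fy=2)]))
print(proj("scene",p))
for z in(.0,-.07): print(proj("scene",p+[0,0,z]),proj("wrist",p+[0,0,z],c))
```

```text
[0.4282 0.2683 0.2059] [ 0.0236 -0.0394  0.0032] [[-0.4673  0.8841 -0.0001]
 [ 0.8841  0.4673 -0.0001]
 [ 0.     -0.0002 -1.    ]]
[175.1656 121.8643]
[175.1656 121.8643] [279.4614 277.3736]
[179.7834 150.4391] [279.2289 227.9017]
```

View pics/w2.png

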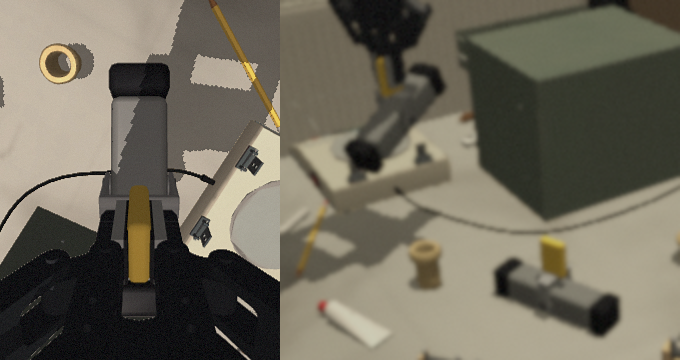

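The heavy end of this tube hangs toward the robot: the low cap is at (365,155) in the right panel, and the moment's sign agrees. Next I refine the rack pose using the pins.

```bash
cat > rk.py <<'E'
from h import *
U=lambda x,y:(280+(x+.5)/5-.5,120+(y+.5)/5-.5)
cor=[U(52,245),U(298,85),U(243,523),U(493,357)]
low=[U(212,412),U(305,356),U(357,323),U(438,266)]; high=[U(123,270),U(217,211),U(268,178),U(354,122)]
cs,sn=np.cos(.26),np.sin(.26)
def f(p):
    ys=[p[4],p[5],-p[5],-p[4]]
    L=[(.085,.075,.012),(.085,-.075,.012),(-.085,.075,.012),(-.085,-.075,.012)]
    L+=[(p[3]-.04*cs,y,.075-.04*sn) for y in ys]+[(p[3]+.04*cs,y,.075+.04*sn) for y in ys]
    return (np.array([proj("top",q) for q in rack_pts(p,L)])-(cor+low+high)).ravel()
def fit(): return least_squares(f,[.588,-.165,.56,0,.065,.015],loss="soft_l1")
def lane(p,side): return rack_pts(p,[(p[3],side*.04,.075)])[0]
E
python3 - <<'E'
from rk import *
s=fit();print(s.x);print(s.fun.reshape(-1,2));p=s.x
L=lane(p,1);print("left",L,"right",lane(p,-1))
up=np.array([np.cos(p[2]),np.sin(p[2]),0])
plan(np.r_[(L+.012*up)[:2],.206],p[2]+np.pi/2)
E
```

```text
[ 0.5885 -0.1651  0.5568  0.0012  0.064   0.0144]
[[-1.0286 -0.6786]
 [ 0.1122 -1.1227]
 [-0.001   1.0171]
 [ 1.0084  0.4856]
 [ 0.7323  0.5516]
 [-0.2106  0.1696]
 [-0.4169  0.0831]
 [ 0.8412  0.0316]
 [ 0.321  -0.2636]
 [-0.6246 -0.0264]
 [-0.5173 -0.1015]
 [-0.0654 -0.3331]]
left [ 0.5684 -0.1305  0.075 ] right [ 0.6107 -0.1984  0.075 ]
shift [-0.4173 -0.0497 -0.0015] yaw -0.07065650523641764 alt 3.0709361483533755 q6 -1.6983738786509464 pos [0.4275 0.268  0.2045] xang 2.056961920144688 tilt [-0.0029 -0.0011 -1.    ]
```

Call:
apply_moves(
  translation=[
    [-0.015, 0, 0],
    [-0.045, -0.005, 0],
    [-0.085, -0.01, 0],
    [-0.125, -0.015, 0],
    [-0.165, -0.02, 0],
    [-0.205, -0.025, 0],
    [-0.245, -0.03, 0],
    [-0.285, -0.035, 0],
    [-0.325, -0.04, 0],
    [-0.365, -0.045, 0],
    [-0.4, -0.048, 0],
    [-0.417, -0.05, 0],
  ],
  yaw=[-0.01, -0.01, -0.02, -0.02, -0.03, -0.03, -0.04, -0.04, -0.05, -0.06, -0.07, -0.07],
)

```text
clock: 5.15
ee_pos: [0.5791, -0.1261, 0.2044]
tcp_rot: [-0.001, 0.487, 0.873, -0.0]
ft_force: [-0.2, 1.1, -2.0]
finger_gap: 0.0089
```

Call:
apply_moves(
  translation=[
    [0, 0, 0],
    [0, 0, 0.01],
    [0, 0, 0.03],
    [0, 0, 0.05],
    [0, 0, 0.05],
    [0, 0, 0.05],
  ],
  yaw=[0, 0, 0, 0, 0, 0],
)

```text
clock: 5.75
ee_pos: [0.5784, -0.1221, 0.1555]
tcp_rot: [-0.001, 0.485, 0.874, -0.0]
ft_force: [0.1, 0.2, -0.7]
finger_gap: 0.0094
```

Run:
```python
from rk import *
p=fit().x;L=lane(p,1)
up=np.array([np.cos(p[2]),np.sin(p[2]),0])
plan(np.r_[(L+.012*up)[:2],.125],p[2]+np.pi/2)
s=r.get_state();print(s["ft_force"],s["finger_gap"])
w=r.camera("wrist")[:,:,::-1];sc=r.camera("scene")[:,:,::-1];t=r.camera("top")[:,:,::-1]
cv2.imwrite("pics/w3.png",np.hstack([w[60:420,130:430],cv2.resize(sc[180:310,290:420],(360,360),interpolation=cv2.INTER_CUBIC)]))
```

```text
shift [-0.0019 -0.0009  0.0304] yaw 0.0008753497077051975 alt -3.140717303882088 q6 -2.5082824335115204 pos [ 0.5784 -0.1221  0.1555] xang 2.1284937750888107 tilt [-0.0021  0.0011 -1.    ]
[ 0.1199  0.2133 -0.7117] 0.009384157538984065
```

View pics/w3.png

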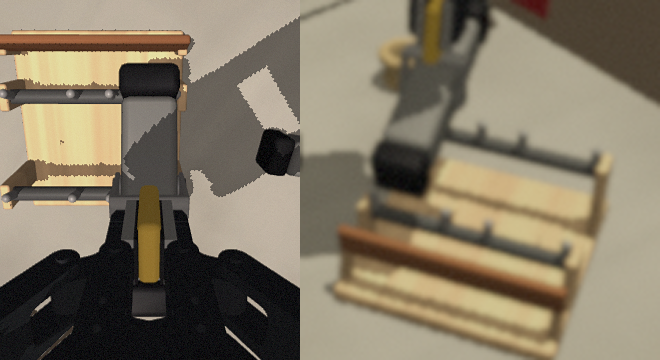

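Call:
apply_moves(
  translation=[
    [-0.001, -0.001, 0],
    [-0.002, -0.001, 0.01],
    [-0.002, -0.001, 0.02],
    [-0.002, -0.001, 0.027],
    [-0.002, -0.001, 0.03],
    [-0.002, -0.001, 0.032],
    [-0.002, -0.001, 0.032],
  ],
  yaw=[0, 0, 0, 0, 0, 0, 0],
)

```text
clock: 6.6
ee_pos: [0.5792, -0.1259, 0.1241]
tcp_rot: [-0.0, 0.486, 0.874, -0.0]
ft_force: [-0.3, -0.4, -1.5]
finger_gap: 0.0092
```

Call:
apply_moves(
  translation=[
    [0, 0, 0.001],
    [0, 0, 0.002],
    [0, 0, 0.002],
    [0, 0, 0.003],
    [0, 0, 0.003],
    [0, 0, 0.004],
    [0, 0, 0.004],
    [0, 0, 0.004],
  ],
  yaw=[0, 0, 0, 0, 0, 0, 0, 0],
)

```text
clock: 7.4
ee_pos: [0.5793, -0.1259, 0.1202]
tcp_rot: [-0.0, 0.486, 0.874, -0.0]
ft_force: [-0.6, -0.1, -1.0]
finger_gap: 0.0089
```

Run:
```python
from rk import *
p=fit().x;L=lane(p,1)
up=np.array([np.cos(p[2]),np.sin(p[2]),0])
plan(np.r_[L[:2],.113],p[2]+np.pi/2)
s=r.get_state();print(s["ft_force"],s["moment"])
w=r.camera("wrist")[:,:,::-1];sc=r.camera("scene")[:,:,::-1]
cv2.imwrite("pics/w4.png",np.hstack([w[60:420,130:430],cv2.resize(sc[180:310,290:420],(360,360),interpolation=cv2.INTER_CUBIC)]))
```

```text
shift [ 0.0018 -0.0117  0.0072] yaw -0.0005243639613619067 alt 3.141068289628431 q6 -2.511943014208448 pos [ 0.5793 -0.1259  0.1202] xang 2.1270940614197436 tilt [-0.0002 -0.0001 -1.    ]
[-0.5779 -0.1395 -0.9676] [-0.0751  0.0215  0.0653]
```

View pics/w4.png

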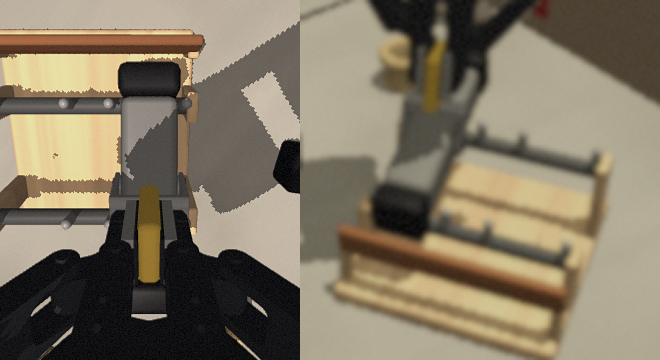

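Wrist view: the body (121–177) lies between the low-rail pins (108 and about 187), within 1–2 mm of lane centre. I keep lowering gently.

Call:
apply_moves(
  translation=[
    [0, 0, 0.001],
    [0, 0, 0.001],
    [0, 0, 0.002],
    [0, 0, 0.002],
    [0, 0, 0.003],
    [0, 0, 0.003],
    [0, 0, 0.004],
    [0, 0, 0.004],
  ],
  yaw=[0, 0, 0, 0, 0, 0, 0, 0],
)

```text
clock: 8.3
ee_pos: [0.5794, -0.1259, 0.1164]
tcp_rot: [-0.0, 0.486, 0.874, -0.0]
ft_force: [-0.2, 0.3, -1.4]
finger_gap: 0.0091
```

Call:
apply_moves(
  translation=[
    [0, -0.002, 0.0005],
    [0, -0.004, 0.001],
    [0, -0.006, 0.0015],
    [0, -0.008, 0.002],
    [0, -0.01, 0.0025],
    [0, -0.01, 0.0025],
  ],
  yaw=[0, 0, 0, 0, 0, 0],
)

```text
clock: 8.9
ee_pos: [0.5706, -0.1314, 0.1138]
tcp_rot: [-0.0, 0.486, 0.874, -0.0]
ft_force: [-0.9, -0.5, -1.7]
finger_gap: 0.0092
```

Run:
```python
from rk import *
p=fit().x;L=lane(p,1)
plan(np.r_[L[:2],.113],p[2]+np.pi/2)
s,P,R=tool();print(R.T@s["ft_force"],s["moment"])
w=r.camera("wrist")[:,:,::-1];sc=r.camera("scene")[:,:,::-1]
cv2.imwrite("pics/w5.png",np.hstack([w[60:420,130:430],cv2.resize(sc[180:310,290:420],(360,360),interpolation=cv2.INTER_CUBIC)]))
```

```text
shift [ 0.0019 -0.0014  0.0008] yaw -0.0006875410827147377 alt 3.1409051125070784 q6 -2.526043801564273 pos [ 0.5706 -0.1314  0.1138] xang 2.1269308842983907 tilt [-0.0002 -0.0003 -1.    ]
[ 0.0825 -1.0044  1.7468] [-0.1078  0.0862  0.0263]
```

View pics/w5.png

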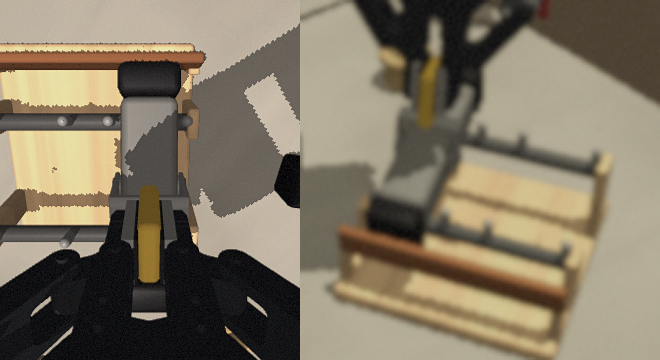

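Call:
apply_moves(
  translation=[
    [0, 0.002, 0],
    [0, 0.002, 0.001],
    [0, 0.002, 0.001],
    [0, 0.002, 0.002],
    [0, 0.002, 0.002],
    [0, 0.002, 0.002],
  ],
  yaw=[0, 0, 0, 0, 0, 0],
)

```text
clock: 9.6
ee_pos: [0.5724, -0.1304, 0.1137]
tcp_rot: [-0.001, 0.486, 0.874, -0.001]
ft_force: [-7.0, -0.2, 8.5]
finger_gap: 0.0095
```

Call:
apply_moves(
  translation=[
    [0, 0, 0.001],
    [0, 0, 0.001],
    [0, 0, 0.002],
    [0, 0, 0.002],
    [0, 0, 0.002],
  ],
  yaw=[0, 0, 0, 0, 0],
)

```text
clock: 10.1
ee_pos: [0.5725, -0.1305, 0.1136]
tcp_rot: [-0.001, 0.485, 0.874, -0.001]
ft_force: [-8.6, 0.8, 16.1]
finger_gap: 0.0091
```

Run:
```python
from rk import *
p=fit().x;L=lane(p,1)
plan(np.r_[L[:2],.113],p[2]+np.pi/2)
s,P,R=tool();print(R.T@s["ft_force"],s["moment"])
w0=cv2.imread("pics/w5.png")
w=r.camera("wrist")[:,:,::-1];sc=r.camera("scene")[:,:,::-1]
cv2.imwrite("pics/w6.png",np.hstack([w[60:420,130:430],cv2.resize(sc[200:280,300:380],(360,360),interpolation=cv2.INTER_CUBIC)]))
```

```text
shift [ 0.0022 -0.0035  0.0006] yaw 0.0004137433998305795 alt -3.1411789101899625 q6 -2.523163628989167 pos [ 0.5725 -0.1305  0.1136] xang 2.128032168780936 tilt [-0.0024 -0.0007 -1.    ]
[  5.1859  -6.9103 -16.0695] [0.1336 1.9296 0.0599]
```

Call:
apply_moves(
  translation=[
    [0, 0, -0.001],
    [0, 0, -0.002],
    [0.001, 0, -0.003],
    [0.002, 0, -0.0035],
    [0.002, 0, -0.0035],
  ],
  yaw=[0, 0, 0, 0, 0],
)

```text
clock: 10.7
ee_pos: [0.5722, -0.129, 0.114]
tcp_rot: [0.001, 0.486, 0.874, -0.0]
ft_force: [-1.4, -3.9, 4.7]
finger_gap: 0.0091
```

Call:
apply_moves(
  translation=[
    [0, -0.001, 0.0005],
    [0, -0.002, 0.001],
    [0, -0.003, 0.001],
    [0, -0.004, 0.0015],
    [0, -0.005, 0.0015],
    [0, -0.006, 0.002],
    [0, -0.006, 0.002],
  ],
  yaw=[0, 0, 0, 0, 0, 0, 0],
)

```text
clock: 11.4
ee_pos: [0.5687, -0.1311, 0.1131]
tcp_rot: [0.002, 0.486, 0.874, 0.002]
ft_force: [1.1, 0.7, 6.3]
finger_gap: 0.0092
```

Run:
```python
from rk import *
p=fit().x;L=lane(p,1)
plan(np.r_[L[:2],.113],p[2]+np.pi/2)
s,P,R=tool();print(R.T@s["ft_force"],s["moment"])
```

```text
shift [0.0006 0.     0.0001] yaw -0.0017064969749762682 alt 3.139886156614817 q6 -2.529641059477104 pos [ 0.5687 -0.1311  0.1131] xang 2.125911928406129 tilt [ 0.0062  0.001  -1.    ]
[-0.0229  1.334  -6.2482] [ 0.2301 -0.3019  0.0515]
```

Call:
apply_moves(
  translation=[
    [0, -0.001, 0],
    [0, -0.002, 0],
    [0, -0.003, 0],
    [0, -0.003, 0],
    [0, -0.003, 0],
  ],
  yaw=[0, 0, 0, 0, 0],
)

```text
clock: 11.9
ee_pos: [0.5682, -0.1313, 0.1131]
tcp_rot: [0.004, 0.487, 0.874, 0.004]
ft_force: [7.0, 4.6, 3.2]
finger_gap: 0.0087
```

Run:
```python
from rk import *
p=fit().x;L=lane(p,1)
plan(np.r_[L[:2],.113],p[2]+np.pi/2)
s,P,R=tool();print(R.T@s["ft_force"],s["moment"])
w=r.camera("wrist")[:,:,::-1];sc=r.camera("scene")[:,:,::-1]
cv2.imwrite("pics/w7.png",np.hstack([w[60:420,130:430],cv2.resize(sc[200:280,300:380],(360,360),interpolation=cv2.INTER_CUBIC)]))
```

```text
shift [0.0006 0.0007 0.0001] yaw -0.002845575125951072 alt 3.138747078463842 q6 -2.5340530105075305 pos [ 0.5682 -0.1313  0.1131] xang 2.1247728502551544 tilt [ 0.0121  0.0034 -0.9999]
[ 0.219   8.4551 -3.0847] [ 0.9251 -1.4881  0.0537]
```

View pics/w7.png

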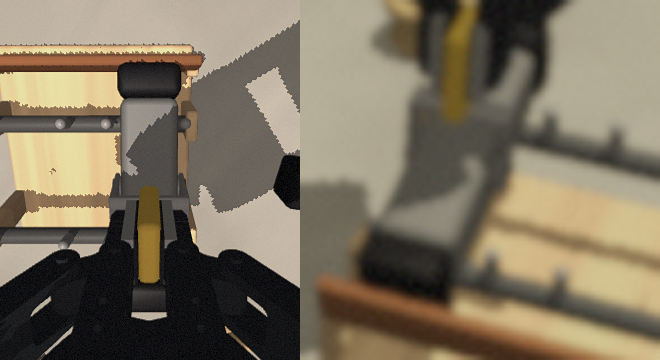

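8.5 N of reaction with almost no movement, so the tube is against the stop. I'll relax, open and rise.

Call:
apply_moves(
  translation=[
    [0, 0.002, 0],
    [0, 0.003, 0],
    [0, 0.003, 0],
  ],
  yaw=[0, 0, 0],
)

```text
clock: 12.3
ee_pos: [0.5687, -0.131, 0.113]
tcp_rot: [0.002, 0.486, 0.874, 0.002]
ft_force: [1.4, 0.9, 6.8]
finger_gap: 0.0095
```

Call:
apply_moves(
  translation=[
    [0, 0, 0],
    [0, 0, 0],
    [0, 0, 0],
    [0, 0, 0],
    [0, 0, 0],
    [0, 0, -0.01],
    [0, 0, -0.03],
    [0, 0, -0.06],
    [0, 0, -0.09],
    [0, 0, -0.11],
    [0, 0, -0.11],
  ],
  yaw=[0, 0, 0, 0, 0, 0, 0, 0, 0, 0, 0],
  hand=0.5,
)

```text
clock: 13.4
ee_pos: [0.5686, -0.1325, 0.2264]
tcp_rot: [0.004, 0.486, 0.874, 0.0]
ft_force: [0.7, -0.4, -0.2]
finger_gap: 0.0425
```

Run:
```python
from rk import *
plan([.4965,.044,.2],-1.17+np.pi/2)
w=r.camera("wrist")[:,:,::-1]; t=r.camera("top")[:,:,::-1]
cv2.imwrite("pics/w8.png",np.hstack([w[:,100:460],cv2.resize(t[130:230,200:300],(420,420),interpolation=cv2.INTER_CUBIC)]))
```

```text
shift [0.1881 0.0318 0.0252] yaw -1.4153923128533195 alt 1.7262003407364737 q6 -2.529606789417766 pos [ 0.5686 -0.1325  0.2264] xang 2.1269966675313703 tilt [ 0.0082 -0.0034 -1.    ]
```

View pics/w8.png

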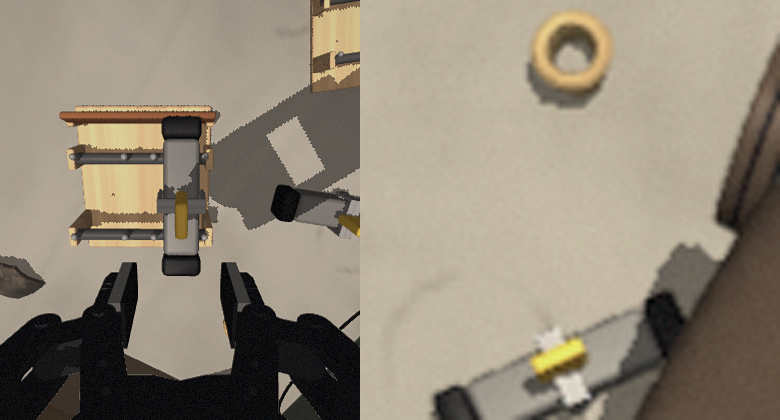

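Wrist view: the first tube lies in the left lane, its cap (182,127) against the stop (y≈117) and between the pins. Now the second tube.

Call:
apply_moves(
  translation=[
    [0.01, 0, 0],
    [0.03, 0.005, 0],
    [0.05, 0.01, 0],
    [0.07, 0.012, 0],
    [0.09, 0.015, 0],
    [0.11, 0.018, 0.005],
    [0.13, 0.02, 0.01],
    [0.15, 0.025, 0.015],
    [0.165, 0.028, 0.02],
    [0.18, 0.03, 0.025],
    [0.188, 0.032, 0.025],
    [0.188, 0.032, 0.025],
  ],
  yaw=[0.14, 0.285, 0.43, 0.575, 0.72, 0.865, 1.01, 1.15, 1.295, 1.44, 1.585, 1.726],
  hand=0,
)

```text
clock: 14.7
ee_pos: [0.4924, 0.0461, 0.1936]
tcp_rot: [-0.001, 0.98, 0.197, -0.002]
ft_force: [0.2, 0.4, -0.8]
finger_gap: 0.0856
```

Run:
```python
from rk import *
plan([.4965,.044,.2],-1.17+np.pi/2)
c=r.calibration("wrist");w=r.camera("wrist")[:,:,::-1]; cv2.imwrite("pics/w9.png",w)
h=cv2.cvtColor(w,cv2.COLOR_BGR2HSV); m=cv2.inRange(h,(18,140,60),(35,255,255)); n,l,st,ce=cv2.connectedComponentsWithStats(m)
for i in range(1,n):
    if st[i,4]>150: print("yellow",st[i],ce[i],cv2.minAreaRect(np.argwhere(l==i)[:,::-1].astype(np.float32)))
for z in(.0895,.0475): print(proj("wrist",[.4965,.044,z],c))
ax=np.array([np.cos(-1.17),np.sin(-1.17),0])
for s in(-.065,.065): print("cap",proj("wrist",np.array([.4965,.044,.037])+s*ax,c))
b=cv2.inRange(h,(0,0,0),(180,255,45)); b[270:]=0; n,l,st,ce=cv2.connectedComponentsWithStats(b)
for i in range(1,n):
    if st[i,4]>300: print("dark",st[i],ce[i])
```

```text
shift [ 0.0029  0.0035 -0.0064] yaw -0.0042889262453609245 alt 3.137303727344432 q6 -0.5087676799697255 pos [0.4924 0.0461 0.1936] xang 0.3965074005495357 tilt [-0.005   0.0008 -1.    ]
yellow [280 188  12  44 465] [285.7742 209.9419] ((285.5, 209.5), (43.0, 11.0), 90.0)
[283.943  215.2138]
[283.4362 200.9844]
cap [283.3555 131.0456]
cap [283.3071 256.5407]
dark [ 378    0  182  171 1115] [441.0897  99.2502]
dark [  425     0   135   140 13062] [505.4892  58.1344]
dark [266 120  39  25 868] [284.9412 131.5081]
dark [269 242  33  22 414] [284.8116 254.6208]
```

Call:
apply_moves(
  translation=[
    [0.002, 0.002, 0.01],
    [0.004, 0.003, 0.04],
    [0.004, 0.003, 0.08],
    [0.004, 0.003, 0.11],
    [0.004, 0.003, 0.125],
    [0.004, 0.003, 0.133],
    [0.004, 0.003, 0.137],
    [0.004, 0.003, 0.137],
  ],
  yaw=[0, 0, 0, 0, 0, 0, 0, 0],
)

```text
clock: 15.55
ee_pos: [0.4992, 0.0437, 0.059]
tcp_rot: [-0.0, 0.98, 0.199, -0.0]
ft_force: [0.5, 0.4, 0.0]
finger_gap: 0.0854
```

Run:
```python
from rk import *
plan([.4965,.044,.0567],-1.17+np.pi/2)
```

```text
shift [-0.0024 -0.0014  0.0023] yaw 0.0008758448914183425 alt -3.1407168086983748 q6 -0.5171667794666779 pos [0.4992 0.0437 0.059 ] xang 0.40167217168631486 tilt [-0.0005  0.0001 -1.    ]
```

Call:
apply_moves(
  translation=[
    [-0.001, 0, 0.001],
    [-0.0015, -0.001, 0.002],
    [-0.0015, -0.001, 0.002],
  ],
  yaw=[0, 0, 0],
)

```text
clock: 15.85
ee_pos: [0.4978, 0.0442, 0.058]
tcp_rot: [0.0, 0.98, 0.199, 0.001]
ft_force: [-0.4, 0.0, 0.1]
finger_gap: 0.085
```

Call:
apply_moves(
  translation=[
    [0, 0, 0],
    [0, 0, 0],
    [0, 0, 0],
    [0, 0, 0],
    [0, 0, 0],
    [0, 0, 0],
    [0, 0, 0],
    [0, 0, 0],
  ],
  yaw=[0, 0, 0, 0, 0, 0, 0, 0],
  hand=1,
)

```text
clock: 16.65
ee_pos: [0.4974, 0.0441, 0.0572]
tcp_rot: [-0.0, 0.98, 0.199, -0.0]
ft_force: [0.1, 0.6, -0.9]
finger_gap: 0.0092
```

Call:
apply_moves(
  translation=[
    [0, 0, -0.01],
    [0, 0, -0.03],
    [0, 0, -0.05],
    [0, 0, -0.07],
    [0, 0, -0.09],
    [0, 0, -0.11],
    [0, 0, -0.13],
    [0, 0, -0.15],
    [0, 0, -0.15],
    [0, 0, -0.15],
  ],
  yaw=[0, 0, 0, 0, 0, 0, 0, 0, 0, 0],
)

```text
clock: 17.65
ee_pos: [0.4972, 0.0442, 0.2072]
tcp_rot: [-0.0, 0.98, 0.199, 0.0]
ft_force: [-0.6, 0.1, -2.5]
finger_gap: 0.009
```

Run:
```python
from rk import *
M=[]
for i in range(6):
    c=r.calibration("wrist");w=r.camera("wrist")[:,:,::-1]; s,p,R=tool(); M.append(np.r_[R.T@s["moment"],s["ft_force"][2]])
print(p,"tool y",R[:,1],"moments tool",np.mean(M,0),np.std(M,0))
C=p-[0,0,.038]; y=R[:,1]
for sg in(1,-1):   # sg=+1: tool +y end low
    d=sg*y*np.cos(.38)-np.array([0,0,np.sin(.38)])
    print("+y low" if sg>0 else "-y low",[proj("wrist",C+k*d,c) for k in(-.065,.065)],"scene",[proj("scene",C+k*d) for k in(-.065,.065)])
h=cv2.cvtColor(w,cv2.COLOR_BGR2HSV);b=cv2.inRange(h,(0,0,0),(180,255,45)); b[230:]=0
n,l,st,ce=cv2.connectedComponentsWithStats(b)
for i in range(1,n):
    if st[i,4]>300: print("dark",st[i],ce[i])
cv2.imwrite("pics/w10.png",w)
cv2.imwrite("pics/s10.png",r.camera("scene")[:,:,::-1])
```

```text
[0.4969 0.0442 0.2061] tool y [ 0.3903 -0.9207 -0.0011] moments tool [ 0.0589 -0.004  -0.0098 -2.3757] [0.0188 0.0161 0.0135 0.3066]
+y low [array([281.1915, 154.1278]), array([280.4803, 302.7719])] scene [array([228.2466, 148.8348]), array([278.0724, 185.5349])]
-y low [array([280.7082, 348.8107]), array([280.8095, 143.418 ])] scene [array([277.5954, 163.3701]), array([230.1896, 170.0036])]
dark [ 372    0  188  168 1015] [439.1833 100.9478]
dark [  417     0   143   143 12602] [502.184   55.8914]
dark [ 240  125   79   65 4728] [279.0586 157.0986]
```

The moment (+0.059 N·m about tool x) and the wide, near cap at (279,157) both say the tool +y end hangs low. It has to be turned by yaw +1.416. I'll go higher so it passes over the placed tube.

Run:
```python
from rk import *
p=fit().x;L=lane(p,-1);up=np.array([np.cos(p[2]),np.sin(p[2]),0])
plan(np.r_[(L+.012*up)[:2],.285],p[2]+np.pi/2)
a=cv2.imread("pics/scene0.png").astype(int).sum(2);b=cv2.imread("pics/s10.png").astype(int).sum(2)
for x,y in((228,149),(278,186),(277,163),(230,170)): print((x,y),a[y-4:y+5,x-4:x+5].mean(),b[y-4:y+5,x-4:x+5].mean())
```

```text
shift [ 0.0217  0.2658 -0.0789] yaw 1.4149169607443968 alt -1.7266756928453963 q6 -0.5159458968505994 pos [0.497  0.0442 0.2064] xang 0.40094273253570895 tilt [-0.0018  0.0002 -1.    ]
(228, 149) 125.61728395061728 76.07407407407408
(278, 186) 401.962962962963 54.53086419753087
(277, 163) 148.7283950617284 158.1851851851852
(230, 170) 220.30864197530863 230.09876543209876
```

Call:
apply_moves(
  translation=[
    [0, 0, -0.02],
    [0, 0, -0.05],
    [0, 0, -0.075],
    [0, 0, -0.08],
    [0, 0, -0.08],
  ],
  yaw=[0, 0, 0, 0, 0],
)

```text
clock: 18.5
ee_pos: [0.4978, 0.0441, 0.2878]
tcp_rot: [0.0, 0.98, 0.199, 0.001]
ft_force: [-0.6, 0.9, -1.6]
finger_gap: 0.0091
```

Scene pixels confirm it: both predicted "+y low" cap positions turned black, and the others did not change.

Call:
apply_moves(
  translation=[
    [0, 0.01, 0],
    [0.002, 0.03, 0],
    [0.004, 0.055, 0],
    [0.006, 0.08, 0],
    [0.008, 0.105, 0],
    [0.01, 0.13, 0],
    [0.012, 0.155, 0],
    [0.015, 0.18, 0],
    [0.017, 0.205, 0],
    [0.019, 0.23, 0],
    [0.021, 0.25, 0],
    [0.022, 0.266, 0],
  ],
  yaw=[0.11, 0.23, 0.35, 0.47, 0.59, 0.71, 0.83, 0.95, 1.07, 1.19, 1.31, 1.415],
)

```text
clock: 19.7
ee_pos: [0.6211, -0.193, 0.2837]
tcp_rot: [0.0, 0.873, -0.488, -0.002]
ft_force: [0.1, 0.9, -3.0]
finger_gap: 0.0089
```

Call:
apply_moves(
  translation=[
    [0, 0, 0],
    [0, 0, 0],
    [0, 0, 0.02],
    [0, 0, 0.05],
    [0, 0, 0.08],
    [0, 0, 0.1],
    [0, 0, 0.11],
    [0, 0, 0.11],
  ],
  yaw=[0, 0, 0, 0, 0, 0, 0, 0],
)

```text
clock: 20.5
ee_pos: [0.6203, -0.1908, 0.1751]
tcp_rot: [0.0, 0.875, -0.485, -0.002]
ft_force: [-0.2, -0.0, -1.9]
finger_gap: 0.0091
```

Run:
```python
from rk import *
p=fit().x;L=lane(p,-1);up=np.array([np.cos(p[2]),np.sin(p[2]),0])
plan(np.r_[(L+.008*up)[:2],.124],p[2]+np.pi/2)
s,P,R=tool(); print(R[:,1],s["ft_force"]); cv2.imwrite("pics/w11.png",r.camera("wrist")[:,:,::-1])
```

```text
shift [0.0016 0.004  0.0511] yaw 0.0016585052980140347 alt -3.139934148291779 q6 0.5576318050513799 pos [ 0.6203 -0.1908  0.1751] xang -1.0123157229106738 tilt [-0.0039  0.002  -1.    ]
[-0.8481 -0.5299  0.0022] [-0.2385 -0.0137 -1.93  ]
```

Call:
apply_moves(
  translation=[
    [0.001, 0.001, 0.005],
    [0.0015, 0.002, 0.02],
    [0.0015, 0.002, 0.035],
    [0.0015, 0.002, 0.045],
    [0.0015, 0.002, 0.05],
    [0.0015, 0.002, 0.052],
    [0.0015, 0.002, 0.052],
  ],
  yaw=[0, 0, 0, 0, 0, 0, 0],
)

```text
clock: 21.25
ee_pos: [0.6206, -0.1946, 0.1251]
tcp_rot: [0.0, 0.874, -0.486, -0.0]
ft_force: [0.4, -0.5, -2.4]
finger_gap: 0.0089
```

Call:
apply_moves(
  translation=[
    [0, 0, 0.001],
    [0, 0, 0.002],
    [0, 0, 0.003],
    [0, 0, 0.004],
    [0, 0, 0.005],
    [0, 0, 0.006],
    [0, 0, 0.006],
    [0, 0, 0.006],
  ],
  yaw=[0, 0, 0, 0, 0, 0, 0, 0],
)

```text
clock: 22.05
ee_pos: [0.6204, -0.1945, 0.1191]
tcp_rot: [0.0, 0.874, -0.486, -0.0]
ft_force: [-0.2, -0.8, -1.8]
finger_gap: 0.0094
```

Run:
```python
from rk import *
p=fit().x;L=lane(p,-1)
plan(np.r_[L[:2],.1132],p[2]+np.pi/2)
s,P,R=tool();print(R.T@s["ft_force"],s["moment"])
w=r.camera("wrist")[:,:,::-1]; cv2.imwrite("pics/w12.png",w)
```

```text
shift [-0.0018  0.0103  0.0059] yaw 5.471990808203486e-05 alt -3.141537933681711 q6 0.5545319625722699 pos [ 0.6204 -0.1945  0.1191] xang -1.0139195083006054 tilt [-0.0007 -0.     -1.    ]
[0.5528 0.5908 1.7821] [-0.1345  0.0958  0.019 ]
```

Call:
apply_moves(
  translation=[
    [-0.001, 0, 0],
    [-0.0015, 0, 0.001],
    [-0.0015, 0, 0.002],
    [-0.0015, 0, 0.003],
    [-0.0015, 0, 0.003],
  ],
  yaw=[0, 0, 0, 0, 0],
)

```text
clock: 22.6
ee_pos: [0.62, -0.193, 0.1164]
tcp_rot: [-0.0, 0.874, -0.486, 0.0]
ft_force: [0.3, -0.4, -0.4]
finger_gap: 0.0089
```

Call:
apply_moves(
  translation=[
    [0, 0, 0.0005],
    [0, 0, 0.001],
    [0, 0, 0.0015],
    [0, 0, 0.0015],
    [0, 0, 0.0015],
  ],
  yaw=[0, 0, 0, 0, 0],
)

```text
clock: 23.1
ee_pos: [0.6202, -0.1932, 0.1162]
tcp_rot: [-0.0, 0.874, -0.486, 0.0]
ft_force: [-1.6, 1.2, 5.0]
finger_gap: 0.0094
```

Seated at z = 0.116 with 5 N, as expected. Now I slide it down the slope (+y) in the same way.

Call:
apply_moves(
  translation=[
    [0, 0.001, 0],
    [0, 0.003, 0.0005],
    [0, 0.005, 0.001],
    [0, 0.006, 0.0015],
    [0, 0.008, 0.002],
    [0, 0.009, 0.0023],
    [0, 0.01, 0.0025],
    [0, 0.01, 0.0025],
  ],
  yaw=[0, 0, 0, 0, 0, 0, 0, 0],
)

```text
clock: 23.9
ee_pos: [0.6123, -0.1993, 0.1136]
tcp_rot: [-0.0, 0.874, -0.486, 0.002]
ft_force: [0.7, 0.6, 6.0]
finger_gap: 0.0093
```

Call:
apply_moves(
  translation=[
    [0, 0.001, 0],
    [0, 0.002, 0],
    [0, 0.003, 0.0003],
    [0, 0.004, 0.0005],
    [0, 0.004, 0.0005],
  ],
  yaw=[0, 0, 0, 0, 0],
)

```text
clock: 24.4
ee_pos: [0.6114, -0.2001, 0.1137]
tcp_rot: [-0.003, 0.874, -0.486, 0.004]
ft_force: [7.7, 3.1, 4.6]
finger_gap: 0.0094
```

Run:
```python
from rk import *
p=fit().x;L=lane(p,-1)
plan(np.r_[L[:2],.1137],p[2]+np.pi/2)
s,P,R=tool();print(R.T@s["ft_force"],s["moment"])
```

```text
shift [-0.0018 -0.0003 -0.    ] yaw -0.0013347826250917905 alt 3.1402578709647013 q6 0.5368100894560369 pos [ 0.6114 -0.2001  0.1137] xang -1.0153090108337794 tilt [ 0.0102  0.0003 -0.9999]
[ 1.4731 -8.1796 -4.4839] [ 0.8833 -1.5004  0.0152]
```

Call:
apply_moves(
  translation=[
    [0, -0.002, 0],
    [0, -0.003, 0],
    [-0.001, -0.003, -0.0005],
  ],
  yaw=[0, 0, 0],
)

```text
clock: 24.7
ee_pos: [0.6117, -0.1994, 0.1137]
tcp_rot: [0.0, 0.874, -0.485, 0.003]
ft_force: [4.5, -0.9, 3.0]
finger_gap: 0.009
```

Call:
apply_moves(
  translation=[
    [0, 0, 0],
    [0, 0, 0],
    [0, 0, 0],
    [0, 0, 0],
    [0, 0, 0],
    [0, 0, -0.01],
    [0, 0, -0.03],
    [0, 0, -0.06],
    [0, 0, -0.09],
    [0, 0, -0.12],
    [0, 0, -0.13],
    [0, 0, -0.13],
  ],
  yaw=[0, 0, 0, 0, 0, 0, 0, 0, 0, 0, 0, 0],
  hand=0.5,
)

```text
clock: 25.9
ee_pos: [0.6109, -0.1987, 0.2451]
tcp_rot: [-0.0, 0.874, -0.486, 0.002]
ft_force: [0.0, 0.8, -0.8]
finger_gap: 0.0428
```

Run:
```python
from rk import *
w=r.camera("wrist")[:,:,::-1]; t=r.camera("scene")[:,:,::-1]
cv2.imwrite("pics/w13.png",np.hstack([w[:,60:460],cv2.resize(t[180:310,290:415],(390,420),interpolation=cv2.INTER_CUBIC)]))
```

```text
(no output)
```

View pics/w13.png

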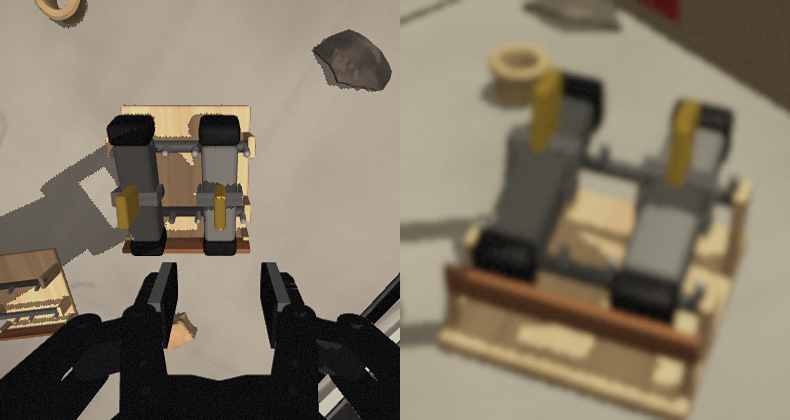

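Both tubes lie in their lanes between the pins, with their low caps at (150,248) and (220,246) in the wrist half, against the stop. The gripper is clear, so I hand in.

```bash
python3 -c "
from bench import r
print(r.job_done())"
```

```text
the job is handed in; nothing more can be done
None
```

Both tubes are on the larger rack (measured at about 170 x 150 mm), one to a lane, heavy end down against the stop, and let go. I handed the job in at about 26 s of the 72 s allowed.

- **Finding the heavy ends:** I lifted each tube about 15 cm by its yellow tab. The tip was seen in the pictures and agreed with the sign of the wrist moment, for both tubes. The tube nearer the scales went in the left lane and the other in the right lane.
- **Setting down:** Each tube was lowered slowly onto both rails, then slid downhill. At the stop the reaction rose to about 8 N, the tube moved less than about 1 mm more, and the position was within 2 mm of the computed lane point.
- **Last checks:** The final wrist and scene pictures show both tubes on the rails, between the pins and against the stop board, with the gripper open and clear. No move was made near the loose pottery.
- **Disagreements:**
  - **First tube:** the camera-based rack fit and the wrist picture differed by about 2–3 mm sideways. I followed the fit, which the side force also supported. I also pressed it on the rails with about 16 N for a moment before easing off.
  - **Second tube:** it sat about 1–2 mm off its lane centre line, within the clearance between the pins.

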